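Unhook the ball dish and present its spout over the blue cup

ROBOT

A 6-joint arm with a two-finger parallel gripper is mounted at the origin on the work surface. World frame = base frame: x ahead of the robot, y to its left, z up, the work surface at z = 0. Lengths are in m, angles in rad, forces in N, time in s.
With the tool pointing down it reaches from about 0.225 to 0.875 m from the base axis. Payload 3.4 kg.
Tool frame: the origin (TCP) lies between the finger pads; the fingertips stand 14 mm ahead of it and the grasp point (between the pads) lies 5 mm behind it (robot.nose_length is the distance from the TCP to the fingertips, in m); z points along the fingers, y is the direction in which the jaws open and shut (so a half turn about z gives the same grasp; the last joint's range is limited). The gripper opens to 85 mm and grips with 20 to 120 N. Pads are 22 mm wide; open, the fingers measure 114 mm over their backs; the gripper's body (76 mm by 85 mm) begins 54 mm behind the grasp point. The pads swing forward as they close: fully open they stand 13 mm farther back than shut.
Start: joints at [1.13, 0.276, 1.505, -0, 1.361, -0.121], TCP at [0.181, 0.546, 0.245] pointing down, gripper open.
Joint ranges: [-2.89, 2.89], [-0.75, 2.08], [0.22, 2.7], [-1.18, 4.32], [0.11, 2.71], [-2.7, 2.7]. Speed limits (rad/s): [2.57, 2.57, 3.14, 3.14, 3.14, 3.14].

INTERFACE

Orientations are given as a rotation vector (axis times angle).
In Python, from rig import robot gives the robot as it stands.
- The arm moves only by the tool send_rows, never from a script. Its argument "series" is a list of rows, each an object of numbers: "grip": the finger opening in mm, from 0 to 85.4; "x", "y", "z": the shift along the tool's x, y, z in units of 40 mm (1.0 is 40 mm); "wx", "wy", "wz": the turn, a rotation vector about the tool's x, y, z in units of 8 degrees (1.0 is 8 degrees). In form: [{"grip": .., "x": .., "y": .., "z": .., "wx": .., "wy": .., "wz": ..}, ...]. A call has 1 to 10 rows; each row shifts and turns the commanded pose from where the row before left it, along the tool's axes as they then stand; what a row does not reach is not made up. A row lasts 1/8 s, in which the tool goes at most 62.5 mm and 10.7 degrees, less where a joint would pass 70% of its speed; a pose out of reach is approached as far as the arm can. A call is refused whole if a number of a shift passes 1 or a number of a turn 1, either way. A call with a gripper value outside its range is refused whole. The fingers move at their own pace and stop on an object; the grip force is fixed at half the most. Time passes only in rows, so rows that do not move let the fingers close. It gives the time, the measured TCP pose, the force and the opening at its end, in the units of the state.
- robot.get_obs(): the state, without advancing time (a new reading comes with each control period).
- robot.camera(name): name is "side" or "top" or "wrist"; returns the picture (400x640x3 uint8, red, green, blue); there is no depth.
- robot.camera_info(name): a dict with "fx", "fy", "cx", "cy" (pixels), "rvec" (rotation vector, rad) and "tvec" (3), from world to camera coordinates, as OpenCV has them; the wrist camera has in their place "mount" (4x4, takes a point from camera to tool coordinates, whose origin is the TCP and whose axes are the flange's). Camera axes: x right, y down, z forward; pixel columns grow to the right and rows downward; lengths in m; the calibration is good to about 2 mm. A picture is of the moment at which its call begins: read the wrist's pose just before it. camera_info takes no time and is no camera call.
- robot.sign_off(): hands the job in, once; it reports no verdict.
The state is a dict: "time": time; "joints": joint angles; "dq": joint speeds; "tau": joint torques, N m; "eef_pos": TCP position; "tcp_rot": TCP orientation; "ft_force": force on the tool from outside, world axes, zero at the start; "moment": the same for the moment, N m; "grip_width": opening from 0.0 (shut) to 1.0 (fully open).
Only numpy, scipy, OpenCV 4.12 (cv2) and the standard library are available. Lean on these libraries where they do the work, as an engineer would, in place of code of your own. Each camera call takes 0.05 s, during which the arm holds its last target. There are 200 camera calls.

TASK

Lift the parts dish off its hook by the black grip, bring it clear of the hook arm and turn it a quarter turn, keeping it level so that the loose ball stays in the middle. Finish while still holding it, level and motionless in the air: its red spout square to the hook arm, the tip of the spout above the middle of the blue cup, and the underside of the dish 2 to 8 cm higher than the rim of the cup. Never put the dish down, and leave the cup, the glass dish and the tools on the bench where they are.

Things in the scene. Friction and masses are not known exactly. Their poses are not given: they have to be found in the camera images.
- dish: Aluminium parts dish, 120 mm across, 22 mm deep, 0.18 to 0.35 kg, hung level on the hook. Origin: centre of its underside; z up; red spout towards its -x. A stiff steel arch stands in its y-z plane: legs at y = +-62 mm, top bar (10 mm thick in x, 127 mm long in y) from z = 120 to 128 mm. Inside: a shallow cone (about 17 degrees) round a flat middle 30 mm wide, 4 mm above the underside.
- dish_spout (a point): Tip of the dish's red spout (26 mm wide): 78 mm from the dish's centre along its -x and 20 mm above its underside.
- dish_grip (a point): Centre of the black rubber grip block that stands on the middle of the dish's arch bar: 16 mm (dish x) by 26 mm (dish y) by 55 mm tall, from 128 to 183 mm above the dish's underside; this point is 155 mm above it. The hook and its lip reach up to 130 mm over the underside.
- ball: Loose brass-coloured ball, 20 mm in diameter, 33 g, lying in the middle of the dish. Its origin lies on its surface and turns as it rolls: use ball_center.
- ball_center (a point): Centre of the ball: 14 mm above the dish's underside when it lies in the middle.
- hook_stand: Fixed stand: base 140 x 120 x 12 mm, post to z = 186 mm. A flat arm 24 mm wide (top at z = 185 mm) reaches from the post along the stand's -x to 121 mm; its yellow end lip rises to z = 195 mm: the dish must rise over 10 mm, then leave along the stand's -x until its arch is past the lip. Origin: base underside, below the post; z up. The dish hangs with its axes along the stand's, within 3 degrees.
- hook_seat (a point): The place on the hook arm where the dish's bar rests: 110 mm along the stand's -x from the post's axis, z = 185 mm.
- blue_cup: Round open blue plastic cup, loose, 84 mm across at the rim, 30 mm tall, standing on the bench to the stand's left (its +y) or right (its -y), farther out along -x than the hook. Origin: centre of its underside.
- glass_dish: Clear glass dish of black valve caps, loose, 84 mm across, 28 mm tall, standing on the other side of the stand from the blue cup. Origin: centre of its underside.
- socket_tray: Black plastic tray of sockets, 110 x 220 mm, 39 mm tall, on the bench at the right (-y). Origin: centre of its underside.
- wrench: Chrome wrench, 200 mm long, lying on the bench at the left. Origin: under its middle.
- starter_tool: Yellow plastic lug nut starter, a stick 165 mm long and 26 mm thick, lying on the bench at the right front. Origin: under its middle.
Not all that is in view belongs to the job. What is shaped like the hook_stand but purple or turquoise is not meant. There is more than one size of the blue_cup; the job needs the larger.

How it is judged:
By the outcome, as a careful person would: the job done as asked, in the order asked, and still so for the second after the job is handed in, while the arm keeps its last pose, push and grip.
It also fails if it takes over 42 s, if anything falls off the work surface, if the arm or the gripper's body presses on something with over 40 N, if the wrist force passes 120 N, or if a joint passes its speed limit or range.

## Working session

There is one attempt and no reset: what is moved stays moved. The work goes in short steps, Python scripts to look and compute and a tool call to move; the robot and the scene stay as the last step left them, time stands still between calls to the robot, and variables do not carry over. Pictures are saved under pics/ and viewed, about 8 in all and at most 12, crops included, and the job is handed in when it is done.

Besides the shell and the picture viewer there is one more tool, called after "Request:" in YAML: its name, and indented under it one key for each argument. send_rows: Moves the arm, as the interface text tells. Its arguments: {"type":"object","properties":{"series":{"type":"array","items":{"type":"object","properties":{"grip":{"type":"number"},"x":{"type":"number"},"y":{"type":"number"},"z":{"type":"number"},"wx":{"type":"number"},"wy":{"type":"number"},"wz":{"type":"number"}}}}},"required":["series"]}

```bash
mkdir -p pics; cat > h.py <<'E'
import numpy as np, cv2
from rig import robot
from scipy.spatial.transform import Rotation as R
def snap(name,fn):
    o=robot.get_obs(); im=robot.camera(name); cv2.imwrite(fn,im[:,:,::-1]); return o,im
def cam(name,o=None):
    i=robot.camera_info(name); K=np.array([[i['fx'],0,i['cx']],[0,i['fy'],i['cy']],[0,0,1]])
    if 'mount' in i:
        T=np.eye(4); T[:3,:3]=R.from_rotvec(o['tcp_rot']).as_matrix(); T[:3,3]=o['eef_pos']
        W=np.linalg.inv(T@np.array(i['mount'])); return K,W[:3,:3],W[:3,3]
    return K,R.from_rotvec(i['rvec']).as_matrix(),np.array(i['tvec'])
def proj(c,p):
    K,r,t=c; q=(np.atleast_2d(p)@r.T+t)@K.T; return q[:,:2]/q[:,2:]
def onz(c,uv,z):
    K,r,t=c; d=r.T@np.linalg.inv(K)@np.array([uv[0],uv[1],1.]); o=-r.T@t; return o+d*(z-o[2])/d[2]
E
python3 - <<'E'
from h import *
for n in('top','side'):
    snap(n,f'pics/{n}0.png'); K,r,t=cam(n); print(n,K[0,0],-r.T@t, r[2])
print(robot.get_obs())
E
```

```text
top 393.2764878815234 [ 0.28482628 -0.04016925  1.38595946] [ 0.17679509  0.00371945 -0.98424065]
side 490.8551445452062 [-0.24625425 -0.85558843  1.24418733] [ 0.48522409  0.52421609 -0.69982503]
{'time': 0.1, 'joints': array([ 1.12998373e+00,  2.76525473e-01,  1.50602468e+00, -1.46908040e-05,
        1.36067270e+00, -1.21011047e-01]), 'dq': array([-0.0003804 , -0.00097217, -0.00284684, -0.00067017, -0.00058972,
       -0.00019834]), 'tau': array([ 5.10444806e-04, -4.17703092e+01, -2.46405065e+01, -3.32495283e-04,
        5.79180516e-03, -1.36894494e-05]), 'eef_pos': array([0.18059081, 0.5454327 , 0.24452253]), 'tcp_rot': array([-5.00130480e-01, -3.10108289e+00,  2.46624307e-03]), 'ft_force': array([ 0.02127276, -0.35067951, -0.46353996]), 'moment': array([-0.02599385,  0.023957  ,  0.02911437]), 'grip_width': 1.00280523788728}
```

View pics/top0.png

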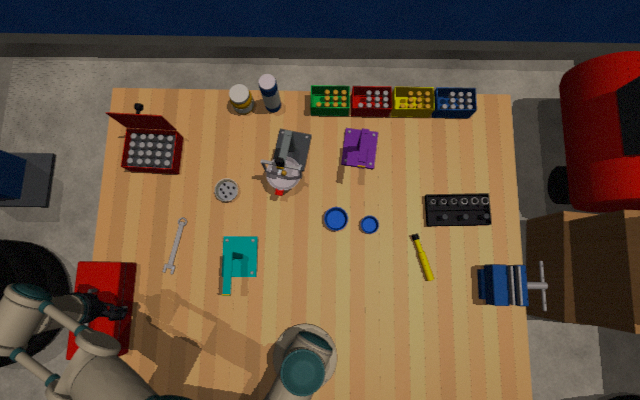

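View pics/side0.png

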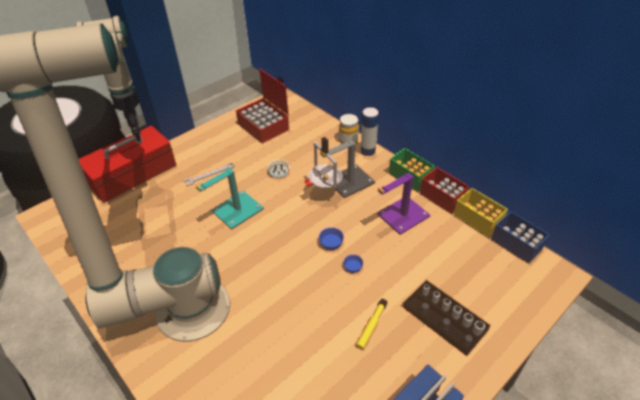

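Candidates in the top view: the grey stand at (293,148) with the dish at (283,173) and its black grip at (280,162) is the target; purple (360,148) and turquoise (240,258) are decoys. For the cup, (336,219) is the larger and (369,225) the smaller. One close crop to check.

```bash
python3 - <<'E'
from h import *
a=cv2.imread('pics/top0.png')[115:245,215:395]; b=cv2.imread('pics/side0.png')[120:260,270:410]
a=cv2.resize(a,None,fx=4.3,fy=4.3,interpolation=cv2.INTER_CUBIC)
b=cv2.resize(b,None,fx=4,fy=4,interpolation=cv2.INTER_CUBIC)
cv2.imwrite('pics/c1.png',a); 
c=cam('top')
im=cv2.imread('pics/top0.png'); hsv=cv2.cvtColor(im,cv2.COLOR_BGR2HSV)
m=cv2.inRange(hsv,(100,120,50),(125,255,255))
n,l,s,ce=cv2.connectedComponentsWithStats(m)
for i in range(1,n):
    if 300<ce[i][0]<400 and 190<ce[i][1]<250: print(s[i],ce[i],onz(c,ce[i],.02))
E
```

```text
[324 207  23  24 411] [335.3649635  218.42822384] [ 0.46461573 -0.09993273  0.02      ]
[361 216  17  17 229] [369.06550218 224.27947598] [ 0.446233   -0.21772051  0.02      ]
```

View pics/c1.png

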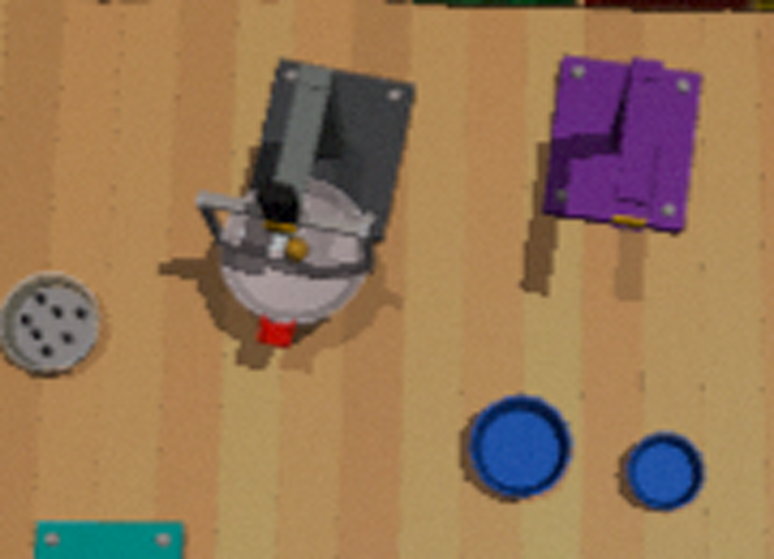

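```bash
python3 - <<'E'
from h import *
c=cam('top')
f=lambda u,v,z:onz(c,(215+u/4.3,115+v/4.3),z)
L=f(202,197,.19);Rr=f(370,222,.19);print('bar',L,Rr,(L+Rr)/2,np.degrees(np.arctan2(*(L-Rr)[:2]))) 
print('spout',f(277,342,.085))
print('grip top',f(277,192,.248))
A=f(283,60,.012);B=f(412,84,.012);C=f(382,240,.012);print('base',A,B,C,np.linalg.norm(A-B),np.linalg.norm(B-C))
print('disc',f(295,250,.087),'glass',f(50,324,.02))
a=f(313,70,.185);b=f(292,190,.185);print('arm',a,b)
E
```

```text
bar [0.62052001 0.14022654 0.19      ] [0.60393561 0.01685514 0.19      ] [0.61222781 0.07854084 0.19      ] 7.656183530570583
spout [0.53364608 0.0922044  0.085     ]
grip top [0.60880666 0.07940682 0.248     ]
base [0.79257118 0.10323697 0.012     ] [ 0.77317084 -0.007251    0.012     ] [0.6360882  0.01490377 0.012     ] 0.11217826493357679 0.13886138323147162
disc [0.60750922 0.08041778 0.087     ] glass [0.5577086  0.28643819 0.02      ]
arm [0.72123573 0.06256471 0.185     ] [0.62846801 0.07505506 0.185     ]
```

```bash
cat >> h.py <<'E'
def toolaxes(yaw,sgn):  # tool y along sgn*dish x, z down
    x=sgn*np.array([np.cos(yaw),np.sin(yaw),0]); z=np.array([0,0,-1.]); return np.c_[np.cross(x,z),x,z]
def delta(o,p,M):
    T=R.from_rotvec(o['tcp_rot']).as_matrix()
    return 'shift/40mm',np.round(T.T@(np.array(p)-o['eef_pos'])/.04,2),'turn/8deg',np.round(np.degrees(R.from_matrix(T.T@M).as_rotvec())/8,2)
E
python3 - <<'E'
from h import *
o=robot.get_obs(); T=R.from_rotvec(o['tcp_rot']).as_matrix(); print(T.round(3))
yaw0=np.arctan2(T[1,1],T[0,1]); cc=o['joints'][0]-o['joints'][5]-yaw0
for s in(1,-1):
  for k,(px,py,y) in {'grasp':(.611,.079,-.148),'end':(.477,-.023,-.148+np.pi/2)}.items():
    yt=y+(0 if s>0 else np.pi); j6=np.arctan2(py,px)-yt-cc; print(s,k,j6,j6+2*np.pi)
  print(delta(o,(.611,.079,.33),toolaxes(-.148,s)))
i=robot.camera_info('wrist'); print(np.array(i['mount']).round(3),i['fx'])
E
```

```text
[[-0.949  0.314 -0.001]
 [ 0.314  0.949 -0.001]
 [ 0.    -0.002 -1.   ]]
1 grasp 0.2765860973062034 6.559771404485789
1 end -1.4709738157793169 4.812211491400269
('shift/40mm', array([-13.88,  -7.69,  -2.13]), 'turn/8deg', array([-1.000e-02,  1.000e-02,  1.002e+01]))
-1 grasp -2.8650065562835896 3.4181787508959967
-1 end -4.61256646936911 1.6706188378104763
('shift/40mm', array([-13.88,  -7.69,  -2.13]), 'turn/8deg', array([-1.000e-02, -1.000e-02, -1.248e+01]))
[[-0.001 -0.954 -0.298  0.076]
 [ 1.    -0.001 -0.    -0.001]
 [ 0.    -0.298  0.954 -0.128]
 [ 0.     0.     0.     1.   ]] 327.1660223435975
```

Request:
send_rows:
  series:
    - {"grip":85,"z":-1}
    - {"grip":85,"z":-1,"x":-0.5,"y":-0.3}
    - {"grip":85,"x":-1,"y":-0.55,"z":-0.13}
    - {"grip":85,"x":-1,"y":-0.55}
    - {"grip":85,"x":-1,"y":-0.55}
    - {"grip":85,"x":-1,"y":-0.55}
    - {"grip":85,"x":-1,"y":-0.55}
    - {"grip":85,"x":-1,"y":-0.55}
    - {"grip":85,"x":-1,"y":-0.55}
    - {"grip":85,"x":-1,"y":-0.55}

```text
invalid input
```

Request:
send_rows:
  series:
    - {"grip":85,"x":-1,"y":-0.55}
    - {"grip":85,"x":-1,"y":-0.55}
    - {"grip":85,"wz":1}
    - {"grip":85,"wz":1}
    - {"grip":85,"wz":1}
    - {"grip":85,"wz":1}
    - {"grip":85,"wz":1}
    - {"grip":85,"wz":1}
    - {"grip":85,"wz":1}
    - {"grip":85,"wz":1}

```text
invalid input
```

Request:
send_rows:
  series:
    - {"grip":85,"wz":1}
    - {"grip":85,"wz":1}
    - {"grip":85}

```text
invalid input
```

```bash
python3 - <<'E'
from h import *
o,im=snap('wrist','pics/w1.png'); print(o['time'],o['eef_pos'],o['joints']); print(delta(o,(.611,.079,.33),toolaxes(-.148,1)))
np.savez('w1.npz',**{k:o[k] for k in('eef_pos','tcp_rot')})
print(proj(cam('wrist',o),[[.611,.079,.248],[.611,.079,.193]]))
E
```

```text
0.1 [0.18059081 0.5454327  0.24452253] [ 1.12998373e+00  2.76525473e-01  1.50602468e+00 -1.46908040e-05
  1.36067270e+00 -1.21011047e-01]
('shift/40mm', array([-13.88,  -7.69,  -2.13]), 'turn/8deg', array([-1.000e-02,  1.000e-02,  1.002e+01]))
[[ -3.78750977 801.71420456]
 [ 43.76123697 699.14997002]]
```

View pics/w1.png

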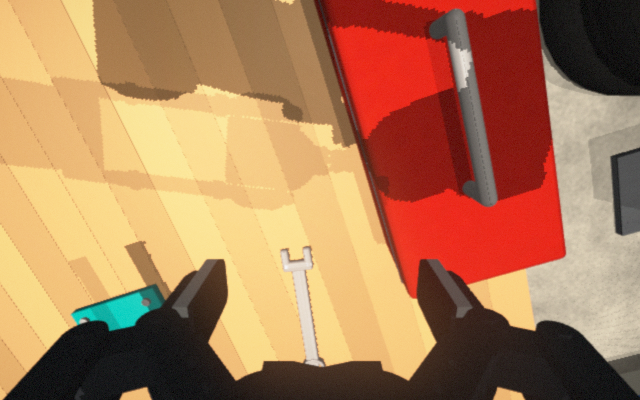

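The rows were refused (the picture shows only the start pose: wrench at (300,260) and the red box). I'll send all the keys in every row.

Request:
send_rows:
  series:
    - {"grip":85,"x":0,"y":0,"z":-1,"wx":0,"wy":0,"wz":0}
    - {"grip":85,"x":-0.5,"y":-0.3,"z":-1,"wx":0,"wy":0,"wz":0}
    - {"grip":85,"x":-1,"y":-0.55,"z":-0.13,"wx":0,"wy":0,"wz":0}
    - {"grip":85,"x":-1,"y":-0.55,"z":0,"wx":0,"wy":0,"wz":0}
    - {"grip":85,"x":-1,"y":-0.55,"z":0,"wx":0,"wy":0,"wz":0}
    - {"grip":85,"x":-1,"y":-0.55,"z":0,"wx":0,"wy":0,"wz":0}
    - {"grip":85,"x":-1,"y":-0.55,"z":0,"wx":0,"wy":0,"wz":0}
    - {"grip":85,"x":-1,"y":-0.55,"z":0,"wx":0,"wy":0,"wz":0}
    - {"grip":85,"x":-1,"y":-0.55,"z":0,"wx":0,"wy":0,"wz":0}
    - {"grip":85,"x":-1,"y":-0.55,"z":0,"wx":0,"wy":0,"wz":0}

```text
time: 1.4
eef_pos: [0.4452, 0.2593, 0.3303]
tcp_rot: [-0.5, -3.101, -0.0]
ft_force: [-0.0, 0.3, -0.1]
grip_width: 0.998
```

Request:
send_rows:
  series:
    - {"grip":85,"x":-0.9,"y":-0.5,"z":0,"wx":0,"wy":0,"wz":0}
    - {"grip":85,"x":-0.9,"y":-0.5,"z":0,"wx":0,"wy":0,"wz":0}
    - {"grip":85,"x":-0.9,"y":-0.5,"z":0,"wx":0,"wy":0,"wz":0}
    - {"grip":85,"x":-0.9,"y":-0.5,"z":0,"wx":0,"wy":0,"wz":0}
    - {"grip":85,"x":-0.9,"y":-0.5,"z":0,"wx":0,"wy":0,"wz":0}
    - {"grip":85,"x":-0.85,"y":-0.47,"z":0,"wx":0,"wy":0,"wz":0}
    - {"grip":85,"x":0,"y":0,"z":0,"wx":0,"wy":0,"wz":1}
    - {"grip":85,"x":0,"y":0,"z":0,"wx":0,"wy":0,"wz":1}
    - {"grip":85,"x":0,"y":0,"z":0,"wx":0,"wy":0,"wz":1}
    - {"grip":85,"x":0,"y":0,"z":0,"wx":0,"wy":0,"wz":1}

```text
time: 2.65
eef_pos: [0.6101, 0.0804, 0.33]
tcp_rot: [-1.342, -2.839, 0.001]
ft_force: [0.4, 0.9, -0.3]
grip_width: 0.997
```

Request:
send_rows:
  series:
    - {"grip":85,"x":0,"y":0,"z":0,"wx":0,"wy":0,"wz":1}
    - {"grip":85,"x":0,"y":0,"z":0,"wx":0,"wy":0,"wz":1}
    - {"grip":85,"x":0,"y":0,"z":0,"wx":0,"wy":0,"wz":1}
    - {"grip":85,"x":0,"y":0,"z":0,"wx":0,"wy":0,"wz":1}
    - {"grip":85,"x":0,"y":0,"z":0,"wx":0,"wy":0,"wz":1}
    - {"grip":85,"x":0,"y":0,"z":0,"wx":0,"wy":0,"wz":1}
    - {"grip":85,"x":0,"y":0,"z":0,"wx":0,"wy":0,"wz":0}

```text
time: 3.52
eef_pos: [0.6101, 0.0805, 0.3301]
tcp_rot: [-2.375, -2.056, 0.001]
ft_force: [0.3, 0.3, -0.0]
grip_width: 0.994
```

```bash
python3 - <<'E'
from h import *
o,im=snap('wrist','pics/w2.png'); print(o['time'],o['eef_pos'],o['joints']); print(delta(o,(.611,.079,.33),toolaxes(-.148,1)))
np.savez('w2.npz',**{k:o[k] for k in('eef_pos','tcp_rot')})
print(proj(cam('wrist',o),[[.611,.079,.248],[.611,.079,.193]]))
E
```

```text
3.525 [0.61010173 0.08045472 0.33011228] [1.80519133e-02 3.06641720e-01 1.25493237e+00 8.18962939e-05
 1.58077444e+00 1.61662431e-01]
('shift/40mm', array([-0.03,  0.03,  0.  ]), 'turn/8deg', array([-0.01,  0.  ,  0.03]))
[[323.5752531  215.72618637]
 [323.28861158 193.33426054]]
```

View pics/w2.png

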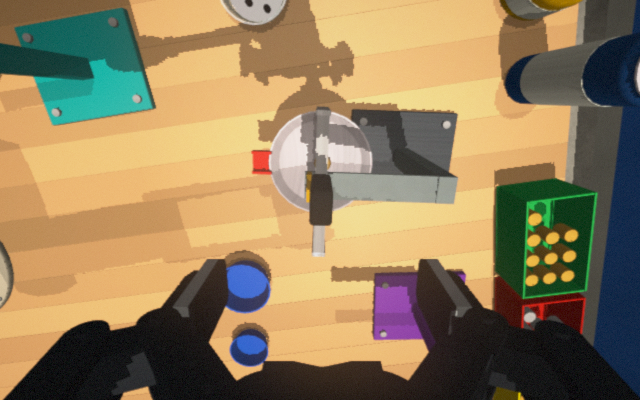

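The wrist view shows the grip at (320,215), the bar from (322,108) to (318,255), the spout at (262,162), and the big cup at (246,288) partly behind a finger. Overlay check of the model.

```bash
cat >> h.py <<'E'
def model(px,py,yaw,z0=.065):
    r=R.from_euler('z',yaw).as_matrix(); P=lambda a:np.array(a)@r.T+[px,py,z0]
    box=lambda X,Y,z:P([[X,Y,z],[-X,Y,z],[-X,-Y,z],[X,-Y,z]])
    t=np.linspace(0,2*np.pi,60); 
    return [box(.008,.013,.183),box(.008,.013,.128),box(.005,.0635,.128),P([[-.078,.013,.02],[-.078,-.013,.02]]),P(np.c_[.06*np.cos(t),.06*np.sin(t),0*t+.022])]
def draw(im,c,ms,k,off):
    for m in ms: cv2.polylines(im,[np.int32((proj(c,m)-off+.5)*k*16)],True,(0,255,0),1,shift=4)
E
python3 - <<'E'
from h import *
d=np.load('w2.npz'); c=cam('wrist',d); im=cv2.imread('pics/w2.png')[95:265,230:390]
out=[]
for yaw,x,y in((-.148,.611,.079),(-.165,.609,.079)):
    a=cv2.resize(im,None,fx=2.5,fy=2.5,interpolation=cv2.INTER_CUBIC); draw(a,c,model(x,y,yaw),2.5,[230,95]); out.append(a)
cv2.imwrite('pics/c2.png',np.hstack(out))
E
```

```text
(no output)
```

View pics/c2.png

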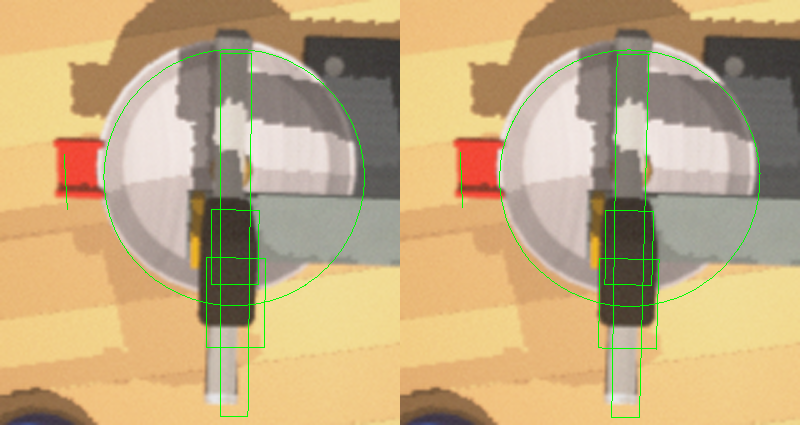

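```bash
python3 - <<'E'
from h import *
from scipy.optimize import least_squares
d=np.load('w2.npz'); c=cam('wrist',d)
loc=np.array([[0,.0635,.128],[0,-.0635,.128],[-.008,-.013,.183],[.008,-.013,.183],[-.078,.013,.02],[-.078,-.013,.02]])
px=np.array([[234,32],[222,403],[199,323],[255,324],[57,140],[57,197]])/2.5+[230,95]-.3
def f(p): 
    r=R.from_euler('z',p[2]).as_matrix(); return (proj(c,loc@r.T+[p[0],p[1],.065])-px).ravel()
s=least_squares(f,[.61,.08,-.16],loss='soft_l1'); print(s.x,s.fun.reshape(-1,2).round(1))
o=robot.get_obs(); print(delta(o,(s.x[0],s.x[1],.217),toolaxes(s.x[2],1)))
E
```

```text
[ 0.60977624  0.08536471 -0.16341088] [[-1.1  0.1]
 [ 1.  -1. ]
 [-0.8  1. ]
 [ 0.   1. ]
 [ 0.4 -1.1]
 [ 1.4 -1.5]]
('shift/40mm', array([ 0.12, -0.02,  2.83]), 'turn/8deg', array([-0.  ,  0.  ,  0.15]))
```

Request:
send_rows:
  series:
    - {"grip":85,"x":0.12,"y":-0.02,"z":0.5,"wx":0,"wy":0,"wz":0.2}
    - {"grip":85,"x":0,"y":0,"z":0.7,"wx":0,"wy":0,"wz":0}
    - {"grip":85,"x":0,"y":0,"z":0.7,"wx":0,"wy":0,"wz":0}
    - {"grip":85,"x":0,"y":0,"z":0.6,"wx":0,"wy":0,"wz":0}
    - {"grip":85,"x":0,"y":0,"z":0.33,"wx":0,"wy":0,"wz":0}
    - {"grip":60,"x":0,"y":0,"z":0,"wx":0,"wy":0,"wz":0}
    - {"grip":40,"x":0,"y":0,"z":0,"wx":0,"wy":0,"wz":0}
    - {"grip":30,"x":0,"y":0,"z":0,"wx":0,"wy":0,"wz":0}

```text
time: 4.58
eef_pos: [0.6108, 0.0854, 0.2185]
tcp_rot: [2.404, 2.02, 0.003]
ft_force: [0.5, -0.3, -0.0]
grip_width: 0.374
```

```bash
python3 - <<'E'
from h import *
o,im=snap('wrist','pics/w3.png'); print(o['time'],o['eef_pos'],o['grip_width'],o['ft_force'])
np.savez('w3.npz',**{k:o[k] for k in('eef_pos','tcp_rot')})
E
```

```text
4.575 [0.61078957 0.08536476 0.21849317] 0.3740365518236699 [ 0.48979712 -0.33558868 -0.00555275]
```

View pics/w3.png

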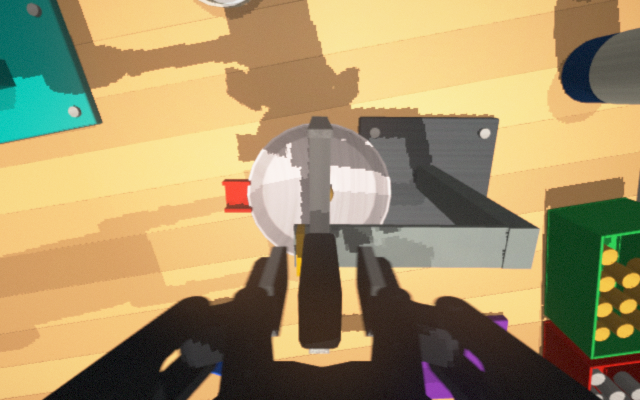

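The grip block (columns 300–340) stands centred between the fingers, with the bar vertical at column 319. Closing.

Request:
send_rows:
  series:
    - {"grip":24,"x":0,"y":0,"z":0,"wx":0,"wy":0,"wz":0}
    - {"grip":20,"x":0,"y":0,"z":0,"wx":0,"wy":0,"wz":0}
    - {"grip":16,"x":0,"y":0,"z":0,"wx":0,"wy":0,"wz":0}
    - {"grip":8,"x":0,"y":0,"z":0,"wx":0,"wy":0,"wz":0}
    - {"grip":0,"x":0,"y":0,"z":0,"wx":0,"wy":0,"wz":0}
    - {"grip":0,"x":0,"y":0,"z":0,"wx":0,"wy":0,"wz":0}
    - {"grip":0,"x":0,"y":0,"z":0,"wx":0,"wy":0,"wz":0}

```text
time: 5.5
eef_pos: [0.61, 0.0854, 0.2175]
tcp_rot: [-2.405, -2.021, 0.0]
ft_force: [-0.8, 0.1, 2.2]
grip_width: 0.181
```

```bash
python3 - <<'E'
from h import *
o=robot.get_obs(); print(o)
E
```

```text
{'time': 5.5, 'joints': array([2.60616475e-02, 3.53109649e-01, 1.46000405e+00, 1.21711363e-04,
       1.32863553e+00, 1.99171390e-01]), 'dq': array([-0.00173746, -0.00010775, -0.00045804, -0.00049993, -0.00136212,
        0.00076806]), 'tau': array([-2.32797344e-01, -4.42521214e+01, -2.41098797e+01, -7.46954628e-02,
       -5.98607752e-01, -7.58563492e-04]), 'eef_pos': array([0.60999307, 0.08536603, 0.21746913]), 'tcp_rot': array([-2.40504607e+00, -2.02093151e+00,  7.66890105e-05]), 'ft_force': array([-0.77716941,  0.08329703,  2.16092648]), 'moment': array([0.02812994, 0.35661216, 0.02094758]), 'grip_width': 0.1813924064936407}
```

Request:
send_rows:
  series:
    - {"grip":0,"x":0,"y":0,"z":-0.02,"wx":0,"wy":0,"wz":0}
    - {"grip":0,"x":0,"y":0,"z":-0.05,"wx":0,"wy":0,"wz":0}
    - {"grip":0,"x":0,"y":0,"z":-0.08,"wx":0,"wy":0,"wz":0}
    - {"grip":0,"x":0,"y":0,"z":-0.1,"wx":0,"wy":0,"wz":0}
    - {"grip":0,"x":0,"y":0,"z":-0.1,"wx":0,"wy":0,"wz":0}
    - {"grip":0,"x":0,"y":0,"z":-0.1,"wx":0,"wy":0,"wz":0}
    - {"grip":0,"x":0,"y":0,"z":-0.08,"wx":0,"wy":0,"wz":0}
    - {"grip":0,"x":0,"y":0,"z":-0.05,"wx":0,"wy":0,"wz":0}
    - {"grip":0,"x":0,"y":0,"z":-0.02,"wx":0,"wy":0,"wz":0}
    - {"grip":0,"x":0,"y":0,"z":0,"wx":0,"wy":0,"wz":0}

```text
time: 6.75
eef_pos: [0.6101, 0.0853, 0.2413]
tcp_rot: [-2.405, -2.021, -0.0]
ft_force: [-0.1, -0.1, -3.2]
grip_width: 0.182
```

```bash
python3 - <<'E'
from h import *
o,im=snap('side','pics/s1.png'); w=robot.camera('wrist')[:,:,::-1]
print(o['time'],o['eef_pos'],o['tcp_rot'],o['grip_width'],o['ft_force'],o['moment'])
a=cv2.resize(cv2.imread('pics/s1.png')[120:210,270:390],(480,360),interpolation=cv2.INTER_CUBIC)
b=cv2.resize(w[100:280,200:360],(320,360)); cv2.imwrite('pics/c3.png',np.hstack([a,b]))
E
```

```text
6.75 [0.61011504 0.08531014 0.24126064] [-2.40521008e+00 -2.02083197e+00 -4.89851388e-06] 0.1821310450576509 [-0.13924977 -0.0542324  -3.15058455] [-0.01324025 -0.04723702  0.0166754 ]
```

View pics/c3.png

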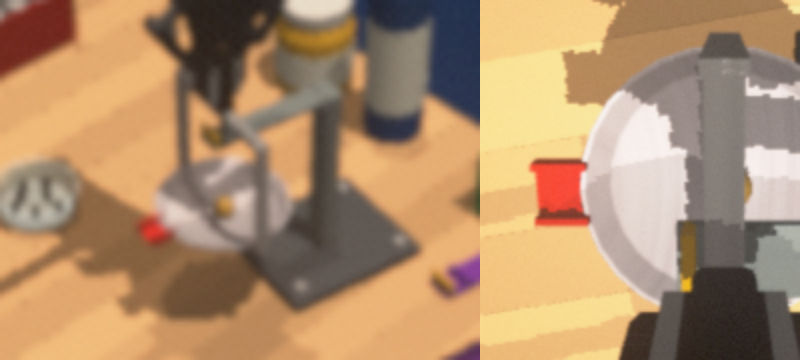

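Held level, ball in the middle, bar raised about 24 mm above the hook arm. Moving out along the arm.

Request:
send_rows:
  series:
    - {"grip":0,"x":0,"y":-0.03,"z":0,"wx":0,"wy":0,"wz":0}
    - {"grip":0,"x":0,"y":-0.08,"z":0,"wx":0,"wy":0,"wz":0}
    - {"grip":0,"x":0,"y":-0.14,"z":0,"wx":0,"wy":0,"wz":0}
    - {"grip":0,"x":0,"y":-0.2,"z":0,"wx":0,"wy":0,"wz":0}
    - {"grip":0,"x":0,"y":-0.24,"z":0,"wx":0,"wy":0,"wz":0}
    - {"grip":0,"x":0,"y":-0.24,"z":0,"wx":0,"wy":0,"wz":0}
    - {"grip":0,"x":0,"y":-0.24,"z":0,"wx":0,"wy":0,"wz":0}
    - {"grip":0,"x":0,"y":-0.24,"z":0,"wx":0,"wy":0,"wz":0}
    - {"grip":0,"x":0,"y":-0.24,"z":0,"wx":0,"wy":0,"wz":0}
    - {"grip":0,"x":0,"y":-0.24,"z":0,"wx":0,"wy":0,"wz":0}

```text
time: 8.1
eef_pos: [0.535, 0.0985, 0.2413]
tcp_rot: [-2.405, -2.021, -0.0]
ft_force: [-1.2, -0.3, -2.7]
grip_width: 0.178
```

Request:
send_rows:
  series:
    - {"grip":0,"x":0,"y":-0.24,"z":0,"wx":0,"wy":0,"wz":0}
    - {"grip":0,"x":0,"y":-0.2,"z":0,"wx":0,"wy":0,"wz":0}
    - {"grip":0,"x":0,"y":-0.14,"z":0,"wx":0,"wy":0,"wz":0}
    - {"grip":0,"x":0,"y":-0.08,"z":0,"wx":0,"wy":0,"wz":-0.1}
    - {"grip":0,"x":0,"y":-0.03,"z":0,"wx":0,"wy":0,"wz":-0.2}
    - {"grip":0,"x":0,"y":0,"z":0,"wx":0,"wy":0,"wz":-0.3}
    - {"grip":0,"x":0,"y":0,"z":0,"wx":0,"wy":0,"wz":-0.4}
    - {"grip":0,"x":0,"y":0,"z":0,"wx":0,"wy":0,"wz":-0.4}
    - {"grip":0,"x":0,"y":0,"z":0,"wx":0,"wy":0,"wz":-0.4}
    - {"grip":0,"x":0,"y":0,"z":0,"wx":0,"wy":0,"wz":-0.4}

```text
time: 9.35
eef_pos: [0.5088, 0.103, 0.2412]
tcp_rot: [2.064, 2.368, 0.0]
ft_force: [0.5, 0.1, -2.4]
grip_width: 0.178
```

Request:
send_rows:
  series:
    - {"grip":0,"x":0,"y":0,"z":0,"wx":0,"wy":0,"wz":-0.45}
    - {"grip":0,"x":0,"y":0,"z":0,"wx":0,"wy":0,"wz":-0.45}
    - {"grip":0,"x":0,"y":0,"z":0,"wx":0,"wy":0,"wz":-0.45}
    - {"grip":0,"x":0,"y":0,"z":0,"wx":0,"wy":0,"wz":-0.45}
    - {"grip":0,"x":0,"y":0,"z":0,"wx":0,"wy":0,"wz":-0.45}
    - {"grip":0,"x":0,"y":0,"z":0,"wx":0,"wy":0,"wz":-0.45}
    - {"grip":0,"x":0,"y":0,"z":0,"wx":0,"wy":0,"wz":-0.45}
    - {"grip":0,"x":0,"y":0,"z":0,"wx":0,"wy":0,"wz":-0.45}
    - {"grip":0,"x":0,"y":0,"z":0,"wx":0,"wy":0,"wz":-0.45}
    - {"grip":0,"x":0,"y":0,"z":0,"wx":0,"wy":0,"wz":-0.45}

```text
time: 10.6
eef_pos: [0.5088, 0.103, 0.2412]
tcp_rot: [1.231, 2.89, 0.0]
ft_force: [0.0, 0.7, -2.2]
grip_width: 0.176
```

Request:
send_rows:
  series:
    - {"grip":0,"x":0,"y":0,"z":0,"wx":0,"wy":0,"wz":-0.45}
    - {"grip":0,"x":0,"y":0,"z":0,"wx":0,"wy":0,"wz":-0.45}
    - {"grip":0,"x":0,"y":0,"z":0,"wx":0,"wy":0,"wz":-0.45}
    - {"grip":0,"x":0,"y":0,"z":0,"wx":0,"wy":0,"wz":-0.45}
    - {"grip":0,"x":0,"y":0,"z":0,"wx":0,"wy":0,"wz":-0.45}
    - {"grip":0,"x":0,"y":0,"z":0,"wx":0,"wy":0,"wz":-0.45}
    - {"grip":0,"x":0,"y":0,"z":0,"wx":0,"wy":0,"wz":-0.45}
    - {"grip":0,"x":0,"y":0,"z":0,"wx":0,"wy":0,"wz":-0.4}
    - {"grip":0,"x":0,"y":0,"z":0,"wx":0,"wy":0,"wz":-0.3}
    - {"grip":0,"x":0,"y":0,"z":0,"wx":0,"wy":0,"wz":-0.2}

```text
time: 11.85
eef_pos: [0.5088, 0.103, 0.2413]
tcp_rot: [0.378, 3.119, 0.0]
ft_force: [-0.5, -0.0, -2.6]
grip_width: 0.178
```

```bash
python3 - <<'E'
from h import *
o,im=snap('wrist','pics/w4.png'); robot
print(o['time'],o['eef_pos'],o['tcp_rot'],o['grip_width'],o['ft_force'],o['joints'])
snap('top','pics/t4.png')
np.savez('w4.npz',**{k:o[k] for k in('eef_pos','tcp_rot')})
T=R.from_rotvec(o['tcp_rot']).as_matrix(); print('dish yaw',np.arctan2(T[1,1],T[0,1]))
t=cv2.resize(cv2.imread('pics/t4.png')[110:250,230:400],None,fx=2.8,fy=2.8,interpolation=cv2.INTER_CUBIC)
w=cv2.imread('pics/w4.png'); cv2.imwrite('pics/c4.png',np.vstack([cv2.resize(w,None,fx=.75,fy=.75)[:205],np.pad(t[:390],((0,0),(0,480-t.shape[1]),(0,0)))]))
E
```

```text
11.85 [0.50876582 0.10302838 0.24126361] [3.78238962e-01 3.11851268e+00 5.68204513e-05] 0.17824948819182196 [-5.13301882e-01 -2.06008784e-03 -2.58472382e+00] [ 6.57125035e-02  1.93971960e-01  1.62739204e+00 -6.49257067e-06
  1.32000012e+00 -1.26368481e+00]
dish yaw 1.3293989345265855
```

View pics/c4.png

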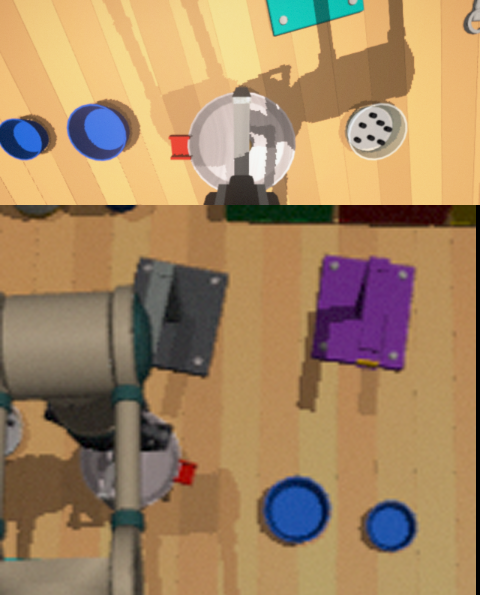

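```bash
python3 - <<'E'
from h import *
def edge(fn,npz,cols,v0,h,z):
    g=cv2.GaussianBlur(cv2.imread(fn),(3,3),0).astype(float).sum(2); c=cam('wrist',np.load(npz))
    P=[]
    for u in cols:
        d=np.abs(np.diff(g[v0-h:v0+h+1,u])); k=d.argmax(); P.append((u,v0-h+k+.5))
    P=np.array(P); 
    vx,vy,x0,y0=cv2.fitLine(P.astype(np.float32),cv2.DIST_HUBER,0,.01,.01).ravel()
    r=P[:,1]-(y0+vy/vx*(P[:,0]-x0)); q=[onz(c,(u,y0+vy/vx*(u-x0)),z) for u in(cols[0],cols[-1])]
    w=q[1]-q[0]; print(fn,v0,'yaw',np.arctan2(w[1],w[0]).round(4),'resid',np.abs(r).mean().round(2),q[0].round(4))
edge('pics/w3.png','w3.npz',range(405,500),226,6,.185)
edge('pics/w3.png','w3.npz',range(405,500),267,6,.185)
edge('pics/w2.png','w2.npz',range(345,435),174,6,.185)
edge('pics/w2.png','w2.npz',range(345,435),201,6,.185)
edge('pics/w3.png','w3.npz',range(385,490),118,6,.012)
for fn,c in(('w4',cam('wrist',np.load('w4.npz'))),('top0',cam('top')),('t4',cam('top'))):
    hsv=cv2.cvtColor(cv2.imread(f'pics/{fn}.png'),cv2.COLOR_BGR2HSV); m=cv2.inRange(hsv,(100,120,60),(125,255,255))
    for k in cv2.findContours(m,cv2.RETR_EXTERNAL,cv2.CHAIN_APPROX_NONE)[0]:
        if cv2.contourArea(k)<150: continue
        k=k[:,0].astype(float)
        # fit circle in world at rim height: hull of silhouette
        W=np.array([onz(c,u,.03)[:2] for u in k]); (x,y),r=cv2.minEnclosingCircle(W.astype(np.float32))
        if .3<x<.6 and abs(y)<.3: print(fn,x,y,r,W.min(0),W.max(0))
o=robot.get_obs(); print(o['time'])
E
```

```text
pics/w3.png 226 yaw -0.1897 resid 0.29 [0.6554 0.0889 0.185 ]
pics/w3.png 267 yaw -0.1895 resid 0.28 [0.6531 0.0651 0.185 ]
pics/w2.png 174 yaw -0.1891 resid 0.58 [0.631  0.0936 0.185 ]
pics/w2.png 201 yaw -0.1705 resid 0.4 [0.6279 0.0687 0.185 ]
pics/w3.png 118 yaw -0.144 resid 0.68 [0.6823 0.1324 0.012 ]
w4 0.4444275498390198 -0.20365919172763824 0.03598126024007797 [ 0.4160411 -0.2395294] [ 0.47589707 -0.16789393]
w4 0.4637073278427124 -0.09787528961896896 0.04130452126264572 [ 0.42311779 -0.13881516] [ 0.50383684 -0.05689507]
top0 0.44499674439430237 -0.21641846001148224 0.029797859489917755 [ 0.41807225 -0.24396389] [ 0.47404145 -0.18848252]
top0 0.4634493291378021 -0.09989064186811447 0.04054507985711098 [ 0.4230652  -0.13649588] [ 0.5035975  -0.06006079]
t4 0.4445675015449524 -0.2156444638967514 0.03004351258277893 [ 0.41487357 -0.24396389] [ 0.47404145 -0.18848252]
t4 0.4634493291378021 -0.09989064186811447 0.04054507985711098 [ 0.4230652  -0.13649588] [ 0.5035975  -0.06006079]
11.95
```

Request:
send_rows:
  series:
    - {"grip":0,"x":0,"y":0,"z":0,"wx":0,"wy":0,"wz":-0.2}
    - {"grip":0,"x":0,"y":0,"z":0,"wx":0,"wy":0,"wz":-0.19}
    - {"grip":0,"x":0,"y":-0.03,"z":0,"wx":0,"wy":0,"wz":0}
    - {"grip":0,"x":0,"y":-0.08,"z":0,"wx":0,"wy":0,"wz":0}
    - {"grip":0,"x":0,"y":-0.14,"z":0,"wx":0,"wy":0,"wz":0}
    - {"grip":0,"x":0.02,"y":-0.2,"z":0,"wx":0,"wy":0,"wz":0}
    - {"grip":0,"x":0.02,"y":-0.24,"z":0,"wx":0,"wy":0,"wz":0}
    - {"grip":0,"x":0.02,"y":-0.24,"z":0,"wx":0,"wy":0,"wz":0}
    - {"grip":0,"x":0.02,"y":-0.24,"z":0,"wx":0,"wy":0,"wz":0}
    - {"grip":0,"x":0.02,"y":-0.24,"z":0,"wx":0,"wy":0,"wz":0}

```text
time: 13.2
eef_pos: [0.4938, 0.0477, 0.2414]
tcp_rot: [0.296, 3.127, 0.0]
ft_force: [-0.1, -0.2, -2.1]
grip_width: 0.181
```

Request:
send_rows:
  series:
    - {"grip":0,"x":0.02,"y":-0.24,"z":0,"wx":0,"wy":0,"wz":0}
    - {"grip":0,"x":0.02,"y":-0.24,"z":0,"wx":0,"wy":0,"wz":0}
    - {"grip":0,"x":0.02,"y":-0.24,"z":0,"wx":0,"wy":0,"wz":0}
    - {"grip":0,"x":0.01,"y":-0.24,"z":0,"wx":0,"wy":0,"wz":0}
    - {"grip":0,"x":0,"y":-0.24,"z":0,"wx":0,"wy":0,"wz":0}
    - {"grip":0,"x":0,"y":-0.2,"z":0,"wx":0,"wy":0,"wz":0}
    - {"grip":0,"x":0,"y":-0.18,"z":0,"wx":0,"wy":0,"wz":0}
    - {"grip":0,"x":0,"y":-0.12,"z":0,"wx":0,"wy":0,"wz":0}
    - {"grip":0,"x":0,"y":-0.08,"z":0,"wx":0,"wy":0,"wz":0}
    - {"grip":0,"x":0,"y":-0.03,"z":0,"wx":0,"wy":0,"wz":0}

```text
time: 14.45
eef_pos: [0.4777, -0.0222, 0.2413]
tcp_rot: [0.296, 3.128, 0.0]
ft_force: [-0.1, 0.2, -3.3]
grip_width: 0.181
```

Request:
send_rows:
  series:
    - {"grip":0,"x":0,"y":0,"z":0,"wx":0,"wy":0,"wz":0}
    - {"grip":0,"x":0,"y":0,"z":0,"wx":0,"wy":0,"wz":0}
    - {"grip":0,"x":0,"y":0,"z":0,"wx":0,"wy":0,"wz":0}
    - {"grip":0,"x":0,"y":0,"z":0,"wx":0,"wy":0,"wz":0}

```text
time: 14.95
eef_pos: [0.4777, -0.022, 0.2413]
tcp_rot: [0.295, 3.128, 0.0]
ft_force: [-0.6, -0.1, -2.4]
grip_width: 0.18
```

```bash
python3 - <<'E'
from h import *
o,im=snap('wrist','pics/w5.png'); snap('side','pics/s5.png')
print(o['time'],o['eef_pos'],o['grip_width'],o['ft_force'])
T=R.from_rotvec(o['tcp_rot']).as_matrix(); y=np.arctan2(T[1,1],T[0,1]); print('yaw',y, T[:,2])
np.savez('w5.npz',**{k:o[k] for k in('eef_pos','tcp_rot')})
x,yy,z=o['eef_pos']; z0=z-.2175+.065
ms=model(x,yy,y,z0); t=np.linspace(0,6.28,60); ms+= [np.c_[.4635+.042*np.cos(t),-.099+.042*np.sin(t),0*t+.03]]
print('tip',x-.078*np.cos(y),yy-.078*np.sin(y))
w=cv2.imread('pics/w5.png')[90:290,90:440]; w=cv2.resize(w,None,fx=2,fy=2,interpolation=cv2.INTER_CUBIC); draw(w,cam('wrist',o),ms,2,[90,90])
s=cv2.imread('pics/s5.png')[150:290,260:400]; s=cv2.resize(s,None,fx=2.85,fy=2.85,interpolation=cv2.INTER_CUBIC)[:400]
cv2.imwrite('pics/c5.png',w); cv2.imwrite('pics/c6.png',s)
E
```

```text
14.95 [ 0.47768475 -0.02203928  0.24128566] 0.18049981015445243 [-0.60913416 -0.06013891 -2.40033486]
yaw 1.3824090966957088 [ 3.00036154e-05  1.30551304e-04 -9.99999991e-01]
tip 0.4630773084312968 -0.09865926821880108
```

View pics/c5.png

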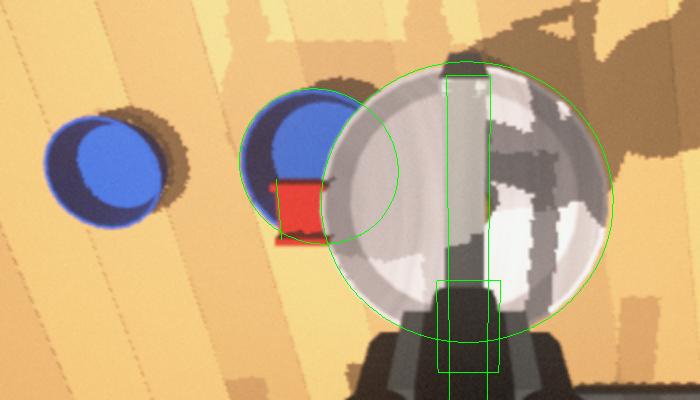

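View pics/c6.png

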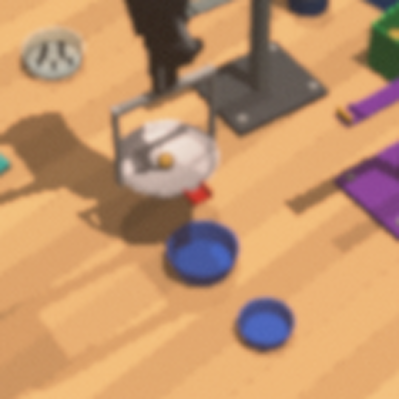

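Spout tip at about (275,212) in the crop, over the cup's centre (about 3 px, or 2 mm, from the model). The side view shows the ball in the middle and the dish level. Handing in.

```bash
python3 - <<'E'
from h import *
print(np.abs(robot.get_obs()['dq']).max()); print(robot.sign_off())
E
```

```text
0.0012740295034322161
the job is handed in; nothing more can be done
None
```

I lifted the dish off the grey hook by its black grip and drew it out about 10 cm along the hook arm. I then turned it a quarter turn and held it with the spout over the larger blue cup. I handed in at about 15 s of the 42 s allowed, with the arm still holding it.

Last checks:
- **Level and still:** the tool axis was vertical and joint speeds were about 0.001 rad/s. The grip opening was steady at 15 mm.
- **Squareness:** the dish was turned to 1.382 rad. The target was 1.384, taken from the camera estimate of the hook arm's direction. Of the edges I measured, three agreed and the fourth was about 1° off. The base edge differed by about 2.5° and I left it out.
- **Spout position:** by calculation the tip was within 1 mm of the cup's middle. In the wrist picture it sat about 2 mm farther out than that, and I left it there.
- **Height:** the underside was about 5.9 cm above the cup rim, computed from the arm's height.
- **Ball:** in the middle of the dish in the side view.
- **Cup and glass dish:** both looked undisturbed. I did not look at the tools again at the end, but the arm stayed well above the bench throughout.

The first three move calls were refused because my rows left out some keys. Nothing moved in those, and I resent them complete.

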